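# Run the lids of the rivet case shut and lock it

## Robot

A 7-joint arm with a two-finger parallel gripper is mounted at the origin on a cart in front of the work surface, level with it; the furniture and walls round the work are solid. World frame = base frame: x ahead of the robot, y to its left, z up, the work surface at z = 0. Lengths are in m, angles in rad, forces in N, time in s.
With the tool pointing down it reaches from about 0.4 to 0.85 m from the base axis. Payload 6.9 kg.
Tool frame: the origin (TCP) lies between the finger pads, 19 mm behind the fingertips; this is the grasp point; z points along the fingers, y is the line along which they close (so a half turn about z gives the same grasp; the last joint's range is limited). The gripper opens to 85 mm and grips with 20 to 120 N. Pads are 22 mm wide; open, the fingers measure 114 mm over their backs; the gripper's body (76 mm by 85 mm) begins 54 mm behind the grasp point. The pads swing forward as they close: fully open they stand 13 mm farther back than shut.
Start: joints at [-0.998, 0.507, -0.238, 1.5, 0.126, 1.149, -0.155], TCP at [0.282, 0.558, 0.25] pointing down, gripper open.
Joint ranges: [-3.08, 3.08], [-0.24, 2.05], [-1.43, 1.35], [0, 2.5], [-1.52, 4.66], [0.17, 1.96], [-2.89, 2.89]. Speed limits (rad/s): [2.39, 2.39, 3.14, 3.14, 3.14, 3.14, 3.14].

## Interface

Orientations are given as a unit quaternion [w, x, y, z].
In Python, from station import ctrl, get_state, vision, ticket, models gives the robot as it stands. Calls block until the motion is done:
- ctrl.movep(position, orientation): joint-space move of the TCP to a pose.
- ctrl.movel(position, frame=None, max_speed=0.15): straight line of the TCP; frame=None keeps the orientation; max_speed is the mean speed in m/s.
- ctrl.set_joints(angles): joint-space move.
- ctrl.ungrasp() and ctrl.close_gripper(force=None): open the fingers fully, or close them until they stop; force is the grip in N (None keeps the last).
- ctrl.pause(seconds).
- ctrl.ik(position, orientation): joint angles nearest the present ones, or None.
- get_state(): the state.
- vision.grab_frame(name): name is "side" or "top" or "wrist"; returns (picture, depth): 420x560x3 uint8, blue, green, red; 420x560 float32, m along the optical axis (not along the pixel's ray), 0 where there is no reading.
- vision.camera_info(name): a dict with "mtx" (3x3 intrinsics, pixels), "R" (3x3) and "t" (3): a world point X has camera coordinates R X + t; the wrist camera has in their place "hand_eye" (4x4, takes a point from camera to tool coordinates, whose origin is the TCP and whose axes are the flange's). Camera axes: x right, y down, z forward; pixel columns grow to the right and rows downward; lengths in m; the calibration is good to about 2 mm. A picture is of the moment at which its call begins: read the wrist's pose just before it. camera_info takes no time and is no camera call.
A pose or a line that the arm cannot do raises ctrl.Unreachable and nothing moves.
- ticket.close_job(): hands the job in; it is judged then, once.
Trained networks look in the newest picture that a camera, given by its name, has taken for a name from the list of things; names that differ only in an ending like _2 or _b are one class to them, and where a whole thing is asked for, a point or a joint stands for the part that bears it (a point fixed in the world has none). Each returns a list of dicts, best first, with "p" (0 to 1); they miss things now and then, are a little off and sometimes report something else, mostly with a low value. They report only what shows in the picture. A call takes as long as a camera call.
- models.recognise(camera, target): "point" ([column, row] in pixels, amid what is visible of it).
- models.masks_of(camera, target): "mask" (420x560 bool, what is visible of it) and "point" ([column, row] in pixels, amid what is visible of it).
The state is a dict: "time": time; "qpos": joint angles; "qd": joint speeds; "tau": joint torques, N m; "tcp_pos": TCP position; "eef_rot": TCP orientation; "contact_force": force on the tool from outside, world axes, zero at the start; "wrist_torque": the same for the moment, N m; "width": finger opening in m; "gripper_force": force on a finger pad.
Only numpy, scipy, OpenCV 4.12 (cv2) and the standard library are available. Lean on these libraries where they do the work, as an engineer would, in place of code of your own. Each camera call takes 0.05 s, during which the arm holds its last target. There are 200 camera calls.

## Task

Shut the rivet case before the sanding dust gets in: with your fingertips run lightly along the row of open lids in one unbroken stroke, from the end away from the red tab towards it, so that the lids flip down and fall shut one after the other. Then push the red tab fully in so that the bar locks all five lids. Do not pick up, tip or shove the case along the bench, do not press hard, and leave the things round it alone.

Things in the scene. Friction and masses are not known exactly. Their poses are not given: they have to be found in the camera images.
- rivet_case: Dark blue plastic case for rivets, loose on the bench (0.75 to 1 kg in all; slides if pushed with about 6 N). Origin: centre of its underside; x its short axis (front, with the locking bar, at -x), y along the row of lids, z up. Body 54 (x) by 150 (y) by 30 mm high. Five white lids in a row: lid_1 at the +y end (robot's left) to lid_5 at the -y end, centres at y = 56, 28, 0, -28, -56 mm.
- row_start (a point): Point at the +y end of the row of lids, mid-width (hinge edge of lid_1), at the height of the tops of shut lids: case frame (0, 70, 33.5) mm. Axes as the case's. Open lids stand up to 55 mm above the bench.
- row_end (a point): Point at the -y end of the row of lids, mid-width (4 mm beyond the free edge of lid_5), at the height of the tops of shut lids: case frame (0, -70, 33.5) mm. Fingertips that pass 1 to 10 mm above the line from row_start to row_end shut the lids.
- lid_1 (a joint): Angle of lid 1 (rad): 0 shut flat, 1.6 wide open (standing up). White plate 49 mm (x) by 23 mm (y) by 3 mm, hinged along its +y edge (case frame y = 70 mm, z = 30 mm); it swings down towards -y. Snug hinge: the lid stays where it is above about 0.9 rad, drops shut by itself below about 0.7; tipping it over takes under 1 N.
- lid_2 (a joint): Angle of lid 2 (rad): 0 shut flat, 1.6 wide open (standing up). White plate 49 mm (x) by 23 mm (y) by 3 mm, hinged along its +y edge (case frame y = 42 mm, z = 30 mm); it swings down towards -y. Snug hinge: the lid stays where it is above about 0.9 rad, drops shut by itself below about 0.7; tipping it over takes under 1 N.
- lid_3 (a joint): Angle of lid 3 (rad): 0 shut flat, 1.6 wide open (standing up). White plate 49 mm (x) by 23 mm (y) by 3 mm, hinged along its +y edge (case frame y = 14 mm, z = 30 mm); it swings down towards -y. Snug hinge: the lid stays where it is above about 0.9 rad, drops shut by itself below about 0.7; tipping it over takes under 1 N.
- lid_4 (a joint): Angle of lid 4 (rad): 0 shut flat, 1.6 wide open (standing up). White plate 49 mm (x) by 23 mm (y) by 3 mm, hinged along its +y edge (case frame y = -14 mm, z = 30 mm); it swings down towards -y. Snug hinge: the lid stays where it is above about 0.9 rad, drops shut by itself below about 0.7; tipping it over takes under 1 N.
- lid_5 (a joint): Angle of lid 5 (rad): 0 shut flat, 1.6 wide open (standing up). White plate 49 mm (x) by 23 mm (y) by 3 mm, hinged along its +y edge (case frame y = -42 mm, z = 30 mm); it swings down towards -y. Snug hinge: the lid stays where it is above about 0.9 rad, drops shut by itself below about 0.7; tipping it over takes under 1 N.
- lock_bar (a joint): Travel of the locking bar (m): 0 out (unlocked) to 0.016 fully in (locked, hooks over the noses of the lids). Pushing the red tab towards the case's +y moves it in; friction about 1.2 N, so push gently: stays where it is left, hard stop at the end.
- red_tab (a point): Centre of the outer face (facing -y of the case) of the locking bar's red upright tab at the case's -y end: 44 mm (x) by 26 mm high, 4 mm thick, from 6 to 32 mm above the bench. Axes as the case's; at case frame (-10, -98, 19) mm when out. It stands 23 mm beyond the end of the case when out, 7 mm when fully in.
- wax: Bystander, loose: block of orange thread wax, 32x50x18 mm. Origin: centre of its underside.
- spool: Bystander, loose: spool of off-white thread, 29 mm across, 41 mm tall. Origin: centre of its underside.
- cork: Bystander, loose: cork block, 24x36x19 mm. Origin: centre of its underside.
- sander: Bystander, loose: narrow sanding block with a red face, 30x62x12 mm. Origin: centre of its underside.
- brush: Bystander, loose: shoe brush with pale bristles up, 70x146x36 mm. Origin: centre of its underside.
- chisel: Bystander, loose: small chisel with a pale wooden handle, 143 mm long, 21 mm high. Origin: centre of its underside.

How it is judged:
On the way, in this order (a step that is already met when the one before it is completed fails the run):
1. the first lid, at the end away from the red tab, is shut while the last still stands open (value of joint lid_1 below 0.07 rad and value of joint lid_5 above 0.6 rad).
2. all five lids are shut, the bar not yet pushed in (value of joint each of lid_1, lid_2, lid_3, lid_4, lid_5 below 0.07 rad and value of joint lock_bar below 0.008 m), for 0.1 s.
3. the locking bar is pushed in (value of joint lock_bar above 0.0135 m), for 0.1 s.
At the end, for the whole second after the job is handed in: All five lids are shut (under 0.07 rad), the locking bar is in by at least 13.5 of its 16 mm, and the case rests flat on the bench within 30 mm of where it stood (value of joint each of lid_1, lid_2, lid_3, lid_4, lid_5 below 0.07 rad and value of joint lock_bar above 0.0135 m and distance of rivet_case from where it was at the start of the episode below 0.03 m and height (world z) of rivet_case below 0.004 m and angle between rivet_case's own z axis and vertical below 0.05 rad and linear speed of rivet_case below 0.01 m/s); the robot touches nothing.
It fails at once if a lid was shut before the one on its +y side: out of order along the row ((value of joint lid_2 below 0.15 rad and value of joint lid_1 above 0.3 rad) or (value of joint lid_3 below 0.15 rad and value of joint lid_2 above 0.3 rad) or (value of joint lid_4 below 0.15 rad and value of joint lid_3 above 0.3 rad) or (value of joint lid_5 below 0.15 rad and value of joint lid_4 above 0.3 rad)).
It fails at once if the fingers left the row in mid-stroke (first lid shut, last one still open, and the TCP more than 50 mm to the side of the row or more than 75 mm above the shut lids) (value of joint lid_1 below 0.15 rad and value of joint lid_5 above 0.3 rad and (z of the grasp point in the frame of rivet_case above 0.109 m or x of the grasp point in the frame of rivet_case above 0.05 m or x of the grasp point in the frame of rivet_case below -0.05 m)).
It fails at once if the locking bar was pushed in (more than 8 mm) while a lid still stood open (value of joint lock_bar above 0.008 m and value of joint any of lid_1, lid_2, lid_3, lid_4, lid_5 above 0.15 rad).
It fails at once if the case was lifted, tipped or shoved more than 30 mm, or the case or its lids pressed with more than 30 N (height (world z) of rivet_case above 0.008 m or angle between rivet_case's own z axis and vertical above 0.12 rad or distance of rivet_case from where it was at the start of the episode above 0.03 m or contact force between the fingers and rivet_case above 30 N).
It fails at once if a bystander was moved more than 20 mm (distance of any of wax, spool, cork, sander, brush, chisel from where it was at the start of the episode above 0.02 m).
It also fails if it takes over 48 s, if anything falls off the work surface, if the arm or the gripper's body presses on something with over 40 N, if the wrist force passes 120 N, or if a joint passes its speed limit or range.

## Working session

There is one attempt and no reset: what is moved stays moved. The work goes in short steps, each a Python script; the robot and the scene stay as the last script left them, time stands still between calls to the robot, and variables do not carry over. Pictures are saved under pics/ and viewed, at most 10 in all, crops included, and the job is handed in when it is done.

```bash
mkdir -p pics
cat > h.py <<'E'
import numpy as np, cv2
from station import ctrl, get_state, vision, ticket, models
def world(cam,mask_or_none=None):
    img,d=vision.grab_frame(cam); c=vision.camera_info(cam)
    K=np.array(c["mtx"]);R=np.array(c["R"]);t=np.array(c["t"])
    v,u=np.mgrid[0:420,0:560]
    P=np.stack([(u-K[0,2])/K[0,0]*d,(v-K[1,2])/K[1,1]*d,d],-1)
    return img,d,(P-t.reshape(3))@R
E
python3 - <<'E'
from h import *
for cam in("top","side"):
    img,d,W=world(cam); cv2.imwrite(f"pics/{cam}0.png",img); np.save(cam+"W.npy",W)
    for n in("rivet_case","red_tab","lid_1","wax","spool","cork","sander","brush","chisel"):
        for r in models.masks_of(cam,n)[:1]:
            m=r["mask"]&(d>0)
            p=W[m]; print(cam,n,round(r["p"],2),np.round(r["point"]),np.round(np.median(p,0),3),np.round(np.percentile(p,2,axis=0),3),np.round(np.percentile(p,98,axis=0),3))
print(get_state()["eef_rot"],get_state()["time"])
E
```

```text
top rivet_case 0.85 [314. 202.] [ 0.53  -0.236  0.022] [ 0.497 -0.326  0.002] [ 0.567 -0.164  0.056]
top red_tab 0.72 [357. 204.] [ 0.529 -0.324  0.031] [ 0.504 -0.329  0.011] [ 0.557 -0.248  0.036]
top lid_1 0.6 [290. 202.] [ 0.522 -0.192  0.053] [ 0.501 -0.197  0.004] [ 0.543 -0.186  0.057]
top wax 0.92 [210. 273.] [ 0.384 -0.028  0.018] [ 0.365 -0.05   0.012] [ 0.403 -0.006  0.021]
top spool 0.5 [360. 266.] [ 0.389 -0.328  0.041] [ 0.377 -0.35   0.001] [ 0.403 -0.316  0.044]
top cork 0.63 [335. 135.] [ 0.683 -0.286  0.019] [ 0.673 -0.301  0.011] [ 0.695 -0.273  0.022]
top sander 0.71 [294. 136.] [ 0.68  -0.199  0.013] [ 0.666 -0.229  0.007] [ 0.697 -0.17   0.016]
top brush 0.96 [229. 136.] [ 0.672 -0.06   0.024] [ 0.647 -0.125  0.001] [0.706 0.004 0.032]
top chisel 0.71 [276. 285.] [ 0.36  -0.161  0.017] [ 0.349 -0.232 -0.   ] [ 0.369 -0.104  0.022]
side rivet_case 0.76 [306. 255.] [ 0.52  -0.249  0.029] [ 0.491 -0.33   0.006] [ 0.563 -0.162  0.055]
side red_tab 0.71 [327. 278.] [ 0.513 -0.318  0.023] [ 0.49  -0.331  0.01 ] [ 0.553 -0.192  0.033]
side lid_1 0.8 [298. 239.] [ 0.526 -0.219  0.045] [ 0.5   -0.225  0.032] [ 0.55  -0.215  0.055]
side wax 0.61 [178. 242.] [ 0.378 -0.032  0.017] [ 0.36  -0.051  0.006] [ 0.399 -0.008  0.02 ]
side spool 0.65 [270. 313.] [ 0.382 -0.335  0.03 ] [ 0.373 -0.341  0.003] [ 0.397 -0.317  0.043]
side cork 0.62 [379. 238.] [ 0.679 -0.292  0.018] [ 0.67  -0.305  0.008] [ 0.695 -0.275  0.021]
side sander 0.84 [343. 225.] [ 0.674 -0.2    0.012] [ 0.662 -0.229  0.003] [ 0.693 -0.17   0.014]
side brush 0.86 [302. 195.] [ 0.662 -0.07   0.024] [ 0.643 -0.127  0.004] [0.702 0.006 0.033]
side chisel 0.62 [196. 277.] [ 0.354 -0.165  0.016] [ 0.345 -0.235  0.008] [ 0.366 -0.1    0.022]
[-7.83152740e-06  2.31770827e-01  9.72770417e-01  1.29898147e-05] 1.0
```

Run:
```python
from h import *
a=cv2.imread("pics/top0.png")[130:290,200:400];b=cv2.imread("pics/side0.png")[180:320,200:400]
cv2.imwrite("pics/crop0.png",np.hstack([cv2.resize(a,(400,320)),cv2.resize(b[:,:],(400,320))]))
W=np.load("topW.npy"); img=cv2.imread("pics/top0.png").astype(int)
box=(abs(W[...,0]-.53)<.08)&(abs(W[...,1]+.24)<.14)
for n,m in (("hi",box&(W[...,2]>.040)),("body",box&(W[...,2]>.012))):
    p=W[m]; r=cv2.minAreaRect(p[:,:2].astype(np.float32)); print(n,r,m.sum())
red=box&(img[...,2]>120)&(img[...,1]<80)&(W[...,2]>.02); p=W[red]; print("red",red.sum(),p.min(0),p.max(0),cv2.minAreaRect(p[:,:2].astype(np.float32)))
hi=box&(W[...,2]>.046); n,l=cv2.connectedComponents(hi.astype(np.uint8))
for i in range(1,n):
    p=W[l==i]
    if len(p)>5: print(len(p),p.mean(0).round(3),p.min(0).round(3),p.max(0).round(3),np.polyfit(p[:,0],p[:,1],1).round(3))
```

```text
hi ((0.5281080007553101, -0.2213156521320343), (0.055753741413354874, 0.12019825726747513), 9.310508728027344) 442
body ((0.5299572348594666, -0.2597372531890869), (0.1555560678243637, 0.24165546894073486), 1.1567256450653076) 1796
red 36 [ 0.51755374 -0.33161325  0.02930658] [ 0.56076471 -0.32372388  0.03545911] ((0.5390982627868652, -0.3273632526397705), (0.04361144080758095, 0.003874334739521146), 9.13174819946289)
88 [ 0.539 -0.276  0.052] [ 0.511 -0.282  0.046] [ 0.564 -0.27   0.057] [ 0.162 -0.364]
88 [ 0.534 -0.249  0.053] [ 0.505 -0.255  0.046] [ 0.56  -0.242  0.059] [ 0.159 -0.334]
80 [ 0.528 -0.22   0.052] [ 0.501 -0.225  0.046] [ 0.553 -0.213  0.058] [ 0.154 -0.301]
73 [ 0.525 -0.191  0.053] [ 0.497 -0.196  0.049] [ 0.55  -0.186  0.058] [ 0.16  -0.275]
76 [ 0.52  -0.165  0.053] [ 0.493 -0.17   0.046] [ 0.545 -0.16   0.057] [ 0.159 -0.247]
```

View pics/crop0.png

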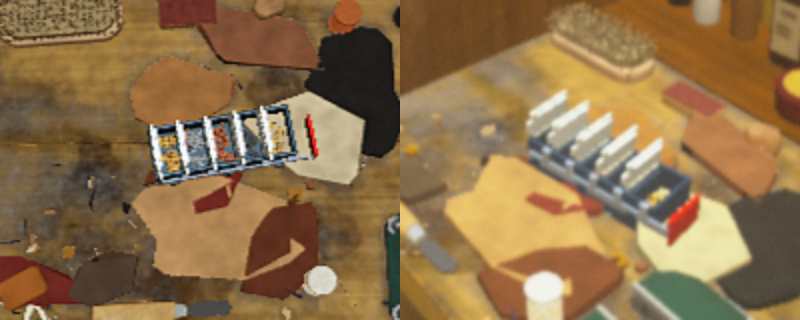

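View pics/side0.png

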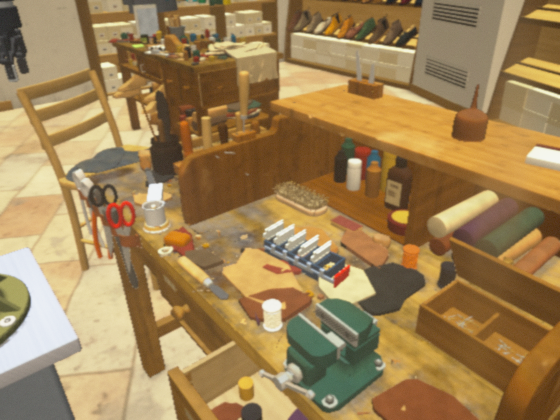

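```bash
cat >> h.py <<'E'
C=np.array([0.5316,-0.2355]); yaw=np.arctan(0.159)
ex=np.array([np.cos(yaw),np.sin(yaw)]); ey=np.array([-ex[1],ex[0]])
def case(x,y,z): return [*(C+x*ex+y*ey),z]
def q(flip=0):
    a=(np.pi/2+yaw)/2+flip*np.pi/2
    return [0,np.cos(a),np.sin(a),0]
E
python3 - <<'E'
from h import *
W=np.load("topW.npy").reshape(-1,3)
print("cols y .5..-.6 step .05 (cm max height)")
for x in np.arange(.2,.95,.05):
    print(round(x,2),[ (lambda s: int(100*s.max()) if len(s) else -9)(W[(abs(W[:,0]-x)<.025)&(abs(W[:,1]-y)<.025),2]) for y in np.arange(.6,-.65,-.05)])
for f in(0,1):
    for p in(case(0,.105,.2),case(0,.105,.06),case(0,-.135,.06),case(-.01,-.135,.032)):
        s=ctrl.ik(p,q(f)); print(f,np.round(p,3),None if s is None else np.round(s,2))
E
```

```text
cols y .5..-.6 step .05 (cm max height)
0.2 [-71, -71, -70, -71, -70, -71, -71, -70, -71, -71, -71, -71, -70, -71, -70, -71, -71, -70, -71, -9, -7, -7, -9, -9, -9]
0.25 [-70, -71, -70, -71, -71, -71, -70, -71, -70, -71, -71, -71, -70, -71, -71, -71, -70, -3, -3, -3, -3, -3, -3, -3, -9]
0.3 [-71, -72, -71, -71, 4, 4, 3, 3, 6, 3, 6, 0, -71, -71, -8, -71, -70, -4, -4, -10, 3, 6, 7, -4, -9]
0.35 [-9, -9, -9, -9, 4, 4, 3, 3, 6, 2, 6, 5, 2, 2, 2, 2, 90, 1, 0, 0, 9, 10, 9, 0, 1]
0.4 [-9, -9, -9, -9, 0, 0, 0, 1, 1, 5, 5, 5, 2, 2, 1, 1, 1, 1, 4, 4, 9, 10, 9, 1, 1]
0.45 [-9, -9, -9, 0, 0, 2, 1, 1, 1, 5, 5, 21, 15, 1, 0, 1, 1, 1, 1, 1, 9, 9, 9, 1, 1]
0.5 [-9, -9, -9, 0, 3, 14, 18, 9, 0, 5, 5, 21, 15, 0, 0, 5, 5, 5, 5, 3, 1, 0, 1, 1, 1]
0.55 [-9, -9, -9, 0, 3, 9, 20, 9, 0, 5, 5, 19, 17, 0, 0, 5, 5, 5, 5, 3, 1, 3, 5, 5, 5]
0.6 [-9, -9, -9, 2, 3, 2, 0, 2, 2, 0, 0, 29, 29, 0, 0, 1, 1, 1, 1, 1, 1, 14, 15, 15, 15]
0.65 [-9, -9, -9, 2, 3, 1, 1, 2, 4, 4, 0, 18, 18, 3, 3, 3, 1, 1, 2, 4, 4, 9, 10, 9, 9]
0.7 [-9, -9, -9, 2, 3, 2, 2, 3, 4, 1, 1, 21, 21, 21, 21, 21, 21, 21, 21, 21, 21, 21, 21, 21, 21]
0.75 
[... 239 characters left out ...]
1, 21, 21, 21, 21, 21, 24, 25, 21, 22, 22, 22, 21]
0.9 [-9, -9, -9, 2, 3, 2, 0, 2, 2, 1, -9, 20, 20, -9, -9, -9, -9, -9, -9, -9, -9, -9, -9, -9, -9]
0 [ 0.515 -0.132  0.2  ] [ 0.02  0.42  0.27  1.82 -0.14  0.91  0.51]
0 [ 0.515 -0.132  0.06 ] [ 0.11  0.6   0.14  1.98 -0.14  0.57  0.51]
0 [ 0.553 -0.369  0.06 ] [ 0.31  0.79  0.43  1.61 -0.41  0.84  1.07]
0 [ 0.543 -0.37   0.032] [ 0.34  0.81  0.38  1.65 -0.4   0.76  1.07]
1 [ 0.515 -0.132  0.2  ] [-0.47  0.66  1.15  1.83 -0.68  1.11 -2.05]
1 [ 0.515 -0.132  0.06 ] [-0.43  0.92  1.15  1.98 -1.04  1.   -1.73]
1 [ 0.553 -0.369  0.06 ] [ 0.01  1.06  1.15  1.61 -1.03  1.19 -1.58]
1 [ 0.543 -0.37   0.032] [ 0.02  1.09  1.15  1.65 -1.08  1.16 -1.52]
```

Run:
```python
from h import *
W=np.vstack([np.load(c+"W.npy").reshape(-1,3) for c in("top","side")])
ys=np.arange(-.34,-.5,-.01);print(ys.round(2))
for x in np.arange(.42,.72,.02):
    print(round(x,2),[ (lambda s: int(1000*s.max()) if len(s) else -9)(W[(abs(W[:,0]-x)<.01)&(abs(W[:,1]-y)<.005)&(W[:,2]<.4),2]) for y in ys])
ys=np.arange(.08,-.1,-.01);print(ys.round(2))
for x in np.arange(.40,.66,.02):
    print(round(x,2),[ (lambda s: int(1000*s.max()) if len(s) else -9)(W[(abs(W[:,0]-x)<.01)&(abs(W[:,1]-y)<.005)&(W[:,2]<.6),2]) for y in ys])
for x,y,z in((.35,.45,.45),(.48,0,.45),(.515,-.132,.45),(.45,.2,.5)):
    s=ctrl.ik([x,y,z],q(0)); print(None if s is None else np.round(s,2))
```

```text
[-0.34 -0.35 -0.36 -0.37 -0.38 -0.39 -0.4  -0.41 -0.42 -0.43 -0.44 -0.45
 -0.46 -0.47 -0.48 -0.49]
0.42 [3, 3, 4, 3, 3, 2, 13, 94, 99, 98, 98, 97, 98, 99, 97, 96]
0.44 [3, 3, 5, 4, 4, 3, 16, 23, 94, 93, 93, 94, 94, 95, 95, 22]
0.46 [4, 4, 3, 5, 3, 3, 3, 21, 68, 71, 70, 72, 71, 72, 70, 14]
0.48 [3, 4, 3, 3, 3, 3, 4, 4, 3, 2, 3, 3, 3, 3, 3, 10]
0.5 [11, 12, 10, 12, 11, 4, 4, 4, 3, 3, 3, 4, 3, 4, 4, 4]
0.52 [11, 12, 14, 13, 12, 9, 13, 10, 8, 4, 4, 3, 3, 3, 3, 4]
0.54 [13, 13, 15, 14, 14, 12, 10, 12, 10, 8, 3, 3, 4, 54, 58, 59]
0.56 [13, 14, 15, 14, 14, 11, 14, 12, 15, 11, 4, 4, 4, 54, 56, -9]
0.58 [13, 12, 13, 14, 13, 13, 12, 11, 10, 9, 4, 4, 3, 57, 58, 145]
0.6 [13, 14, 13, 14, 14, 14, 11, 10, 10, 3, 4, 4, 4, 149, 148, 149]
0.62 [14, 14, 14, 12, 11, 12, 11, 11, 12, 3, 3, 4, 3, 125, 128, 128]
0.64 [14, 12, 10, 40, 11, 12, 11, 11, 12, 4, 3, 2, 3, 87, 88, 90]
0.66 [3, 41, 43, 45, 43, 12, 11, 11, 2, 43, 44, 44, 2, 4, 5, 2]
0.68 [3, 44, 43, 43, 45, 2, 3, 3, 4, 45, 44, 45, 4, 3, 3, 4]
0.7 [209, 209, 209, 210, 210, 210, 209, 209, 210, 210, 210, 209, 210, 210, 210, 209]
[ 0.08  0.07  0.06  0.0
[... 541 characters left out ...]
 130, 214, 215, 215, 155, 155, 150, 3, 3, 3, 3, 3, 3, 4, 4, 2, 2]
0.54 [-9, 128, 190, 194, 195, 154, 155, 149, 148, 151, 2, 4, 3, 3, 2, 4, 2, 2]
0.56 [-9, 129, 192, 194, 193, 171, 171, 151, 3, 4, 2, 3, 2, 4, 3, 2, 5, 4]
0.58 [-9, 127, 204, 207, 205, 296, 295, 288, 2, 4, 3, 3, 4, 4, 3, 2, 3, 2]
0.6 [-9, 129, 208, 208, 206, 298, 298, 294, 4, 2, 3, 3, 2, 3, 3, 3, 4, 4]
0.62 [-9, -9, -9, 180, 179, 171, 171, 146, 4, 3, 2, 3, 2, 3, 4, 3, 4, 3]
0.64 [-9, -9, -9, 181, 177, 156, 156, 146, 29, 30, 32, 28, 31, 32, 29, 28, 28, 14]
[-0.96  0.33  0.01  1.24 -0.    1.57 -0.79]
[-0.34  0.18  0.37  1.46 -0.06  1.51  0.18]
[-0.14  0.29  0.51  1.34 -0.14  1.54  0.51]
[-0.52  0.19  0.07  1.3  -0.01  1.65 -0.29]
```

View pics/top0.png

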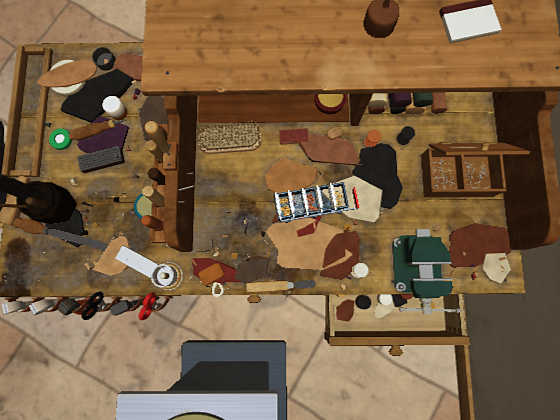

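Run:
```python
from h import *
ctrl.close_gripper(20)
p=get_state()["tcp_pos"]
ctrl.movel([p[0],p[1],.45],max_speed=.25)
ctrl.movep([.45,.2,.5],q()); ctrl.movep(case(0,.105,.45),q())
ctrl.movel(case(0,.105,.12),max_speed=.25)
img,d,W=world("top"); cv2.imwrite("pics/a_top.png",img)
s,_=vision.grab_frame("side"); cv2.imwrite("pics/a_side.png",s)
cv2.imwrite("pics/a.png",np.hstack([cv2.resize(img[130:250,230:390],(400,300)),cv2.resize(s[180:300,240:400],(400,300))]))
st=get_state();print(st["time"],np.round(st["tcp_pos"],4),np.round(case(0,.105,.12),4),st["width"],np.round(st["contact_force"],2))
```

```text
7.05 [ 0.5157 -0.1319  0.1211] [ 0.5151 -0.1318  0.12  ] 8.530946876281928e-05 [0.53 0.86 0.46]
```

View pics/a.png

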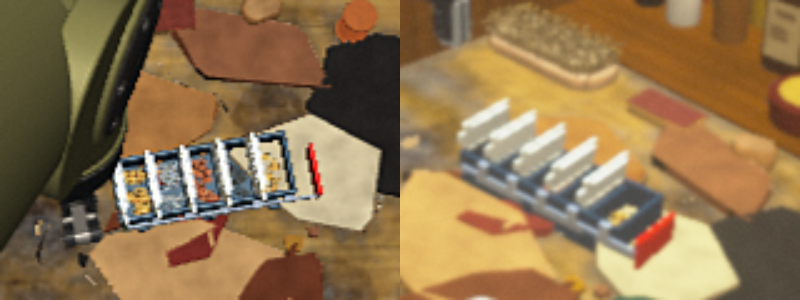

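Run:
```python
from h import *
for cam in("top","side"):
    c=vision.camera_info(cam);R,t,K=[np.array(c[k]) for k in("R","t","mtx")]
    for X in([.5157,-.1319,.102],case(0,.105,.15)):
        p=K@(R@np.array(X)+t.reshape(3)); print(cam,(p[:2]/p[2]).round())
img,d,W=world("top"); print(W[218,256:272].round(3))
```

```text
top [260. 202.]
top [258. 197.]
side [262. 197.]
side [260. 173.]
[[ 0.471 -0.13   0.19 ]
 [ 0.472 -0.132  0.188]
 [ 0.471 -0.134  0.19 ]
 [ 0.469 -0.136  0.203]
 [ 0.47  -0.138  0.201]
 [ 0.469 -0.139  0.202]
 [ 0.469 -0.141  0.203]
 [ 0.469 -0.143  0.202]
 [ 0.47  -0.144  0.199]
 [ 0.472 -0.145  0.187]
 [ 0.472 -0.147  0.188]
 [ 0.472 -0.149  0.186]
 [ 0.471 -0.151  0.192]
 [ 0.501 -0.146  0.003]
 [ 0.501 -0.148  0.001]
 [ 0.501 -0.15  -0.003]]
```

Run:
```python
from h import *
ctrl.movel(case(0,.105,.0575),max_speed=.15)
st=get_state();print(st["time"],np.round(st["tcp_pos"],4),np.round(st["contact_force"],2))
ctrl.movel(case(0,-.122,.0575),max_speed=.07)
ctrl.pause(.3)
img,d,W=world("top")
s,_=vision.grab_frame("side")
cv2.imwrite("pics/b.png",np.hstack([cv2.resize(img[130:250,230:390],(400,300)),cv2.resize(s[180:300,240:400],(400,300))]))
st=get_state();print(st["time"],np.round(st["tcp_pos"],4),np.round(case(0,-.122,.0575),4),np.round(st["contact_force"],2))
```

```text
7.6667 [ 0.5153 -0.132   0.0579] [ 0.39 -0.2   0.6 ]
11.4583 [ 0.5508 -0.356   0.0575] [ 0.5508 -0.356   0.0575] [ 0.99 -0.26 -0.11]
```

View pics/b.png

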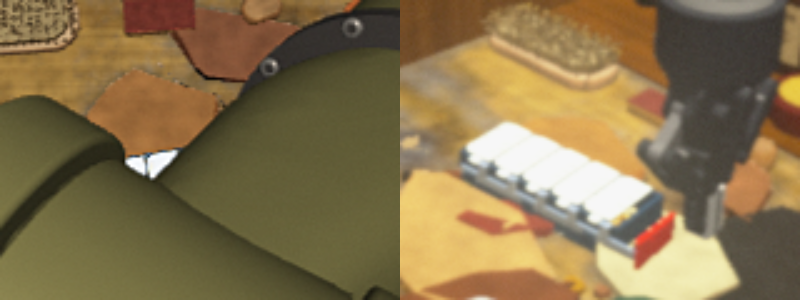

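Run:
```python
from h import *
img,d,W=world("side"); np.save("sideW2.npy",W); i=img.astype(int)
cv2.imwrite("pics/c.png",cv2.resize(img[225:295,260:360],(800,560),interpolation=cv2.INTER_CUBIC))
L=np.stack([(W[...,:2]-C)@ex,(W[...,:2]-C)@ey,W[...,2]],-1)
white=(i.min(-1)>170)&(abs(L[...,0])<.035)&(abs(L[...,1])<.09)&(d>0)
for y in np.arange(70,-76,-7):
    p=L[white&(abs(L[...,1]*1000-y)<3.5)]; print(y,len(p),p[:,2].mean().round(4) if len(p) else None, end=" | ")
red=(i[...,2]>120)&(i[...,1]<70)&(abs(L[...,0])<.045)&(abs(L[...,1]+.09)<.04)
p=L[red];print("red",len(p),np.percentile(p,[3,50,97],axis=0).round(4))
```

```text
70 55 0.0336 | 63 60 0.0335 | 56 61 0.0334 | 49 60 0.0333 | 42 61 0.0335 | 35 63 0.0332 | 28 68 0.0331 | 21 67 0.0332 | 14 64 0.0334 | 7 64 0.0333 | 0 71 0.0334 | -7 70 0.0331 | -14 69 0.0335 | -21 68 0.0332 | -28 74 0.0335 | -35 80 0.0332 | -42 65 0.033 | -49 87 0.0309 | -56 84 0.0329 | -63 68 0.0304 | -70 15 0.0156 | Traceback (most recent call last):
  File "<stdin>", line 9, in <module>
    return _quantile_unchecked(
        a, q, axis, out, overwrite_input, method, keepdims, weights)
    return _ureduce(a,
                    func=_quantile_ureduce_func,
    ...<5 lines>...
                    overwrite_input=overwrite_input,
                    method=method)
    r = func(a, **kwargs)
    result = _quantile(arr,
                       quantiles=q,
    ...<2 lines>...
                       out=out,
                       weights=wgt)
    slices_having_nans = np.isnan(arr[-1, ...])
                                  ~~~^^^^^^^^^
IndexError: index -1 is out of bounds for axis 0 with size 0
```

View pics/c.png

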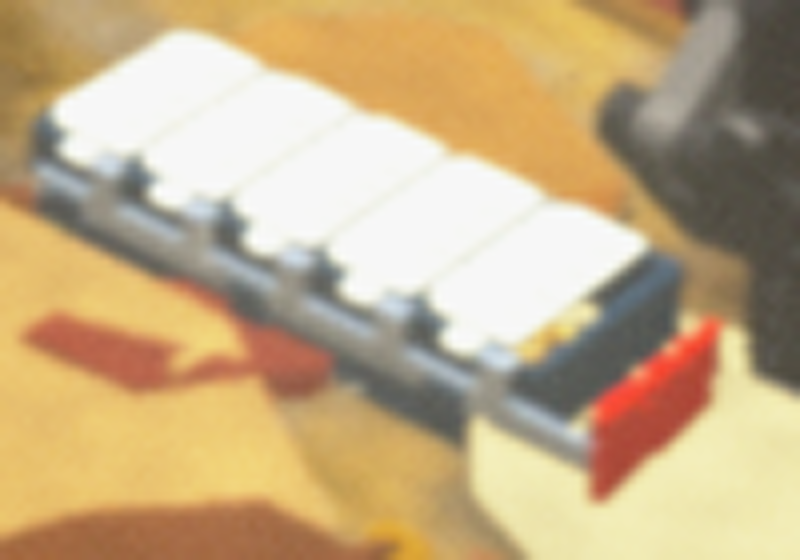

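Run:
```python
from h import *
ctrl.movel(case(-.01,-.124,.0575)); ctrl.movel(case(-.01,-.124,.039),max_speed=.05); ctrl.pause(.2)
f=lambda:np.mean([(ctrl.pause(.02),np.dot(get_state()["contact_force"][:2],ey))[1] for _ in range(6)])
f0=f(); y=-.124; print(get_state()["contact_force"])
while y<-.086:
    y+=.003 if y<-.104 else .0015
    ctrl.movel(case(-.01,y,.039),max_speed=.02); F=f()-f0; print(round(y,4),round(F,2),end="; ")
    if F<-3.2 and y>-.103: break
img,d,W=world("side")
cv2.imwrite("pics/d.png",cv2.resize(img[225:295,260:360],(800,560),interpolation=cv2.INTER_CUBIC)); print(get_state()["time"])
```

```text
[-0.72537192 -0.44269684  0.04441934]
-0.121 -0.02; -0.118 -0.14; -0.115 0.04; -0.112 -0.04; -0.109 -0.17; -0.106 -0.25; -0.103 -0.22; -0.1015 -0.69; -0.1 -0.58; -0.0985 -0.67; -0.097 -0.42; -0.0955 -0.53; -0.094 -0.58; -0.0925 -0.52; -0.091 -0.21; -0.0895 -3.56; 18.575
```

View pics/d.png

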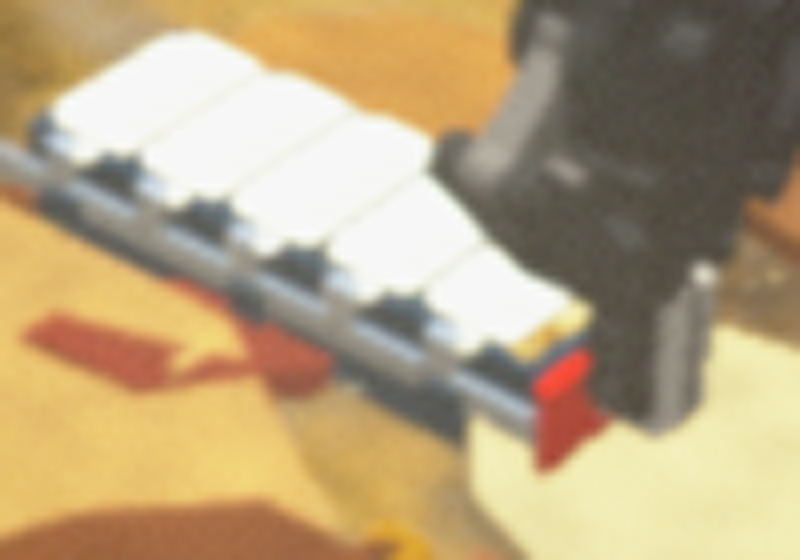

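Run:
```python
from h import *
ctrl.movel(case(-.01,-.125,.039),max_speed=.06); ctrl.movel(case(-.01,-.125,.25),max_speed=.15)
ctrl.pause(.5)
img,d,W=world("side")
cv2.imwrite("pics/e.png",cv2.resize(img[215:305,250:370],(800,600),interpolation=cv2.INTER_CUBIC)); print(get_state()["time"])
L=np.stack([(W[...,:2]-C)@ex,(W[...,:2]-C)@ey,W[...,2]],-1); i=img.astype(int)
r=(i[...,2]>110)&(i[...,2]>2.2*i[...,1])&(abs(L[...,0])<.045)&(abs(L[...,1]+.09)<.03)
print(r.sum(),np.median(L[r],0).round(4))
W0=np.load("sideW2.npy");L0=np.stack([(W0[...,:2]-C)@ex,(W0[...,:2]-C)@ey],-1)
```

```text
21.425
107 [-0.0096 -0.0779  0.0295]
```

View pics/e.png

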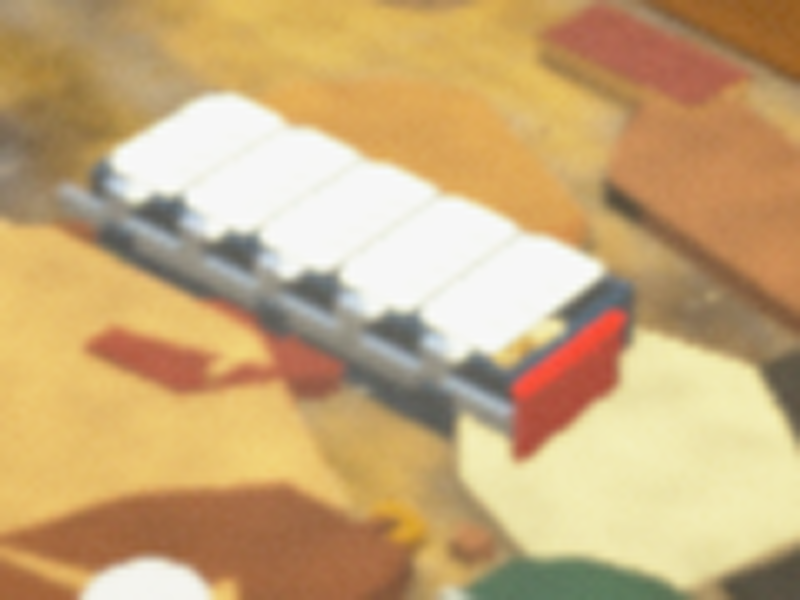

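The picture shows all five lids flat, the red tab against the case end (pixels 515–630, 310–460), and the case where it stood.

```bash
python3 -c "
from station import ticket; print(ticket.close_job())"
```

```text
the job is handed in; nothing more can be done
None
```

I shut all five lids in one stroke towards the red tab, pushed the tab in to its stop and handed the job in at about 21 s; the last picture shows the lids flat and the case where it stood, but no verdict came back.

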